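# Plug the test gauge into the forging press's quick coupler

### The job

Connect the test gauge (the round dial standing in the wooden stand) to the quick coupler on the press's steel valve block: pull the coupler's sleeve down until it clicks and stays back by itself, let go of it, then press the gauge's plug straight down into the open coupler, firmly but without forcing it, until it is fully home and the sleeve springs back up flush round the mouth. Let go of the gauge, and leave the other fittings and tools where they lie.

Things in the scene. Friction and masses are not known exactly. Their poses are not given: they have to be found in the camera images.
- block: The press's valve block, fixed to the bench: a steel block 76 x 66 mm on a 130 x 100 x 10 mm foot plate, its flat top 60 mm above the bench. Origin: centre of the foot plate's underside; z up. A quick coupler stands upright on its top, exactly over the origin.
- port (a point): The threaded port at the centre of the block's top face, where the coupler is screwed in, mouth up. A taper thread: the height is not known exactly, the mouth stands 66 to 78 mm above this point (feel for it). Coupler body 36 mm in diameter; bore 25.6 mm, flared to 30.6 mm over its top 3 mm; at its foot a hexagon, 41 mm over corners, from 8 to 22 mm above this point (+/-6).
- sleeve (a joint): Slide of the knurled sleeve round the coupler (43 mm outer diameter, 32 mm long), m. 0: forward (up), top edge flush with the mouth; four dogs then bar the bore 9 mm down. 0.0085: fully back (down), on a stop. Its spring pushes it forward with up to 10 N over the first 6 mm; pulled farther it clicks over and stays back. With a plug short of home it stays 2 mm or more back.
- gauge_case (a point): Centre of the test gauge's round case, where it is grasped: rubber-booted, 50 mm in diameter, 30 mm high, white dial on top. It stands upright (z up, its axis). Below the case a stem and a hexagon 31 mm over corners, then the plug. Mass about 0.4 kg.
- gauge_shoulder (a point): The plug's shoulder on the gauge's axis, 43 mm below the case's centre: underside of a flange 34 mm in diameter. Below it the nose, 24 mm in diameter, 26 mm long, end chamfered to 22 mm, groove 7.5 to 14.5 mm below the shoulder. Home: shoulder on the coupler's mouth. A trip ring stops it 6.5 mm short until pressed.
- gauge_nose (a point): Centre of the nose's end, 26 mm below the shoulder. Pressing in: the trip ring gives way at about 15 N in all, gauge's weight included; then 5 to 15 N (valve spring, dogs); within 1.5 mm of home the dogs drop in the groove and the sleeve springs forward by itself. Let go, the plug may rise 1.5 mm. Never press, knock or drop it on the coupler with over 40 N.
- stand: The wooden stand, fixed to the bench: a block 75 (x) x 225 (y) x 36 mm, origin at the centre of its underside, with three holes 28 mm in diameter and 31 mm deep in a row along its y (within 15 degrees of the world y), 75 mm apart; the gauge and two other fittings stand in them in any order, noses down, shoulders on the stand's top.
- blank: Blanking plug in the stand, a bystander: the same nose, and a short hexagon with a small wire ring on top, 34 mm above the stand. Origin on its axis at the shoulder.
- adaptor: Hose adaptor in the stand, a bystander: the same nose, a hexagon and a threaded brass end 21 mm in diameter, 36 mm above the stand. Origin on its axis at the shoulder.
- wrench: Spanner lying on the bench between block and stand, 206 mm long along its x, 9 mm thick; a bystander.
- tin: Closed round grease tin, 72 mm in diameter, 63 mm high, on the robot's side; origin at the centre of its underside; a bystander.
- brush: Wire brush lying on the bench near the robot, 220 mm long along its x, 20 mm high; a bystander.
- hook: Forged iron wall hook lying on the bench near the robot, about 230 mm long along its x, 10 mm thick; a bystander.

How it is judged:
By the outcome, as a careful person would: the job done as asked, in the order asked, and still so for the second after the job is handed in, with the robot touching nothing.
It also fails if it takes over 48 s, if anything falls off the work surface, if the arm or the gripper's body presses on something with over 40 N, if the wrist force passes 120 N, or if a joint passes its speed limit or range.

### The arm

A 6-joint arm with a two-finger parallel gripper is mounted at the origin on the work surface. World frame = base frame: x ahead of the robot, y to its left, z up, the work surface at z = 0. Lengths are in mm, angles in rad, forces in N, time in s.
With the tool pointing down it reaches from about 375 to 975 mm from the base axis. Payload 3.8 kg.
Tool frame: the origin (TCP) lies on the centre line of the jaws, within the pads' length; the fingertips stand 11 mm ahead of it and the grasp point (between the pads) lies 8 mm behind it; z points along the fingers, y is the line along which they close (so a half turn about z gives the same grasp; the last joint's range is limited). The gripper opens to 88 mm and grips with 3 to 60 N. Pads are 18 mm wide; open, the fingers measure 123 mm over their backs; the gripper's body (75 mm by 187 mm) begins 45 mm behind the grasp point.
Start: joints at [-1.258, 0.264, 1.604, -0, 1.274, -0.037], TCP at [231.324, -634.12, 249.706] pointing down, gripper open.
Joint ranges: [-2.63, 2.63], [-0.94, 2.18], [0.31, 2.57], [-1.31, 4.45], [0, 2.66], [-2.55, 2.55]. Speed limits (rad/s): [2.57, 2.57, 3.14, 3.14, 3.14, 3.14].

### API

Orientations are given as a unit quaternion [w, x, y, z].
In Python, from bench import robot gives the robot as it stands. The module is installed in compiled form; this text tells all that it offers.
- The arm moves only by the tool apply_moves, never from a script. Its argument "rows" is a list of rows, each a list of 5 numbers: the shift along the tool's x, y, z in m, then the turn about the tool's z in rad, then the closure, from 0 (fully open) to 1 (shut). A call has 1 to 5 rows; each row is the pose to reach, as a shift and turn from the pose commanded when the call began, along the tool's axes at that moment; what a row does not reach only later rows make up. A row lasts 1/10 s, in which the tool goes at most 50 mm and 8.59 degrees, less where a joint would pass 70% of its speed; a pose out of reach is approached as far as the arm can. A call with a gripper value outside its range is refused whole. The fingers move at their own pace and stop on an object; the grip force is fixed at half the most. Time passes only in rows, so rows that repeat a pose let the fingers close. It gives the time, the measured TCP pose, the force, the opening and the grip force at its end, in the units of the state.
- robot.observe(): the state, without advancing time (a new reading comes with each control period).
- robot.read_camera(name): name is "scene" or "side" or "wrist"; returns the picture (400x640x3 uint8, red, green, blue); there is no depth.
- robot.get_calibration(name): a dict with "fx", "fy", "cx", "cy" (pixels), "dist_coeffs" ([k1, k2, p1, p2, k3] as OpenCV has them; the pictures are not rectified), "xyz" and "attitude" of the camera in the world. Camera axes: x right, y down, z forward; pixel columns grow to the right and rows downward; lengths in mm; the calibration is good to about 2 mm. A picture is of the moment at which its call begins: read the wrist's pose just before it. get_calibration takes no time and is no camera call; for the wrist camera it gives the pose at the moment of the call.
- robot.finish_job(): hands the job in; it is judged then, once.
The state is a dict: "clock": time; "qpos": joint angles; "joint_vel": joint speeds; "joint_torque": joint torques, N m; "ee_pos": TCP position; "tcp_rot": TCP orientation; "ft_force": force on the tool from outside, world axes, zero at the start; "torque": the same for the moment, N m; "opening": finger opening in mm; "gripper_force": force on a finger pad.
Only numpy, scipy, OpenCV 4.12 (cv2) and the standard library are available. Lean on these libraries where they do the work, as an engineer would, in place of code of your own. Each camera call takes 0.05 s, during which the arm holds its last target. There are 200 camera calls.

## Working session

There is one attempt and no reset: what is moved stays moved. The work goes in short steps, Python scripts to look and compute and a tool call to move; the robot and the scene stay as the last step left them, time stands still between calls to the robot, and variables do not carry over. Pictures are saved under pics/ and viewed, at most 12 in all, crops included, and the job is handed in when it is done.

Besides the shell and the picture viewer there is one more tool, called after "Emit:" as name(argument=value, ...) on one line, values as JSON. apply_moves: Moves the arm, as the interface text tells. Its arguments: {"type":"object","properties":{"rows":{"type":"array"}},"required":["rows"]}

```bash
mkdir -p pics
cat > h.py <<'E'
import numpy as np, cv2
from scipy.spatial.transform import Rotation as R
from bench import robot
def q(a): return R.from_quat([a[1],a[2],a[3],a[0]])
def snap(n,f):
    c=robot.get_calibration(n); im=robot.read_camera(n)
    cv2.imwrite(f'pics/{f}.png',cv2.cvtColor(im,cv2.COLOR_RGB2BGR)); return im,c
def ray(c,uv):
    K=np.array([[c['fx'],0,c['cx']],[0,c['fy'],c['cy']],[0,0,1.]])
    p=cv2.undistortPoints(np.array(uv,float).reshape(-1,1,2),K,np.array(c['dist_coeffs'],float)).reshape(-1,2)
    d=np.c_[p,np.ones(len(p))]; return np.array(c['xyz'],float),q(c['attitude']).apply(d)
def plane(c,uv,z):
    o,d=ray(c,uv); return o+d*((z-o[2])/d[:,2])[:,None]
def proj(c,P):
    K=np.array([[c['fx'],0,c['cx']],[0,c['fy'],c['cy']],[0,0,1.]])
    X=q(c['attitude']).inv().apply(np.array(P,float).reshape(-1,3)-np.array(c['xyz'],float))
    return cv2.projectPoints(X,np.zeros(3),np.zeros(3),K,np.array(c['dist_coeffs'],float))[0].reshape(-1,2)
def tri(c1,u1,c2,u2):
    o1,d1=ray(c1,[u1]);o2,d2=ray(c2,[u2]);d1=d1[0];d2=d2[0]
    s=np.linalg.lstsq(np.c_[d1,-d2],o2-o1,rcond=None)[0]
    a=o1+s[0]*d1;b=o2+s[1]*d2; return (a+b)/2,np.linalg.norm(a-b)
E
python3 - <<'E'
from h import *
s=robot.observe();print({k:np.round(v,3) for k,v in s.items()})
ims=[]
for n in('scene','side'):
    im,c=snap(n,n+'0'); print(n,c)
snap('wrist','wrist0'); print(robot.get_calibration('wrist'))
a=[cv2.imread(f'pics/{n}0.png') for n in('scene','side')]
E
```

```text
{'clock': np.float64(0.0), 'qpos': array([-1.258,  0.265,  1.605,  0.   ,  1.274, -0.037]), 'joint_vel': array([-0.   , -0.   , -0.   , -0.001,  0.001,  0.001]), 'joint_torque': array([-2.0000e-03, -5.0212e+01, -3.5687e+01,  7.3000e-02,  2.9000e-02,
       -0.0000e+00]), 'ee_pos': array([ 231.113, -633.477,  248.395]), 'tcp_rot': array([-0.001,  0.985,  0.174, -0.   ]), 'ft_force': array([ 0.669, -0.206, -0.659]), 'torque': array([-0.029, -0.045,  0.028]), 'gripper_force': np.float64(0.0), 'opening': np.float64(87.856)}
scene {'fx': 372.3288392350468, 'fy': 372.3288392350468, 'cx': 320.23482467846316, 'cy': 200.1149330869726, 'dist_coeffs': array([-0.07334954,  0.        ,  0.        ,  0.        ,  0.        ]), 'xyz': array([ 907.16173651, -375.03095759,  531.62748737]), 'attitude': array([-0.39412965,  0.80803507,  0.39827338, -0.18198753])}
side {'fx': 501.8912696345187, 'fy': 501.8912696345187, 'cx': 321.37260236521496, 'cy': 189.80988664225632, 'dist_coeffs': array([-0.11892438,  0.        ,  0.        ,  0.        ,  0.        ]), 'xyz': array([ 158.74387319,  802.30779922, 1015.73924876]), 'attitude': array([ 0.06691391, -0.16704248,  0.91541023, -0.36006033])}
{'fx': 340.9986741595048, 'fy': 340.9986741595048, 'cx': 321.7350770356393, 'cy': 199.10290657368967, 'dist_coeffs': array([-0.02572848,  0.        ,  0.        ,  0.        ,  0.        ]), 'xyz': array([ 292.69392706, -611.45907817,  383.73064694]), 'attitude': array([ 0.1052505 ,  0.8121478 , -0.56895481, -0.07502469])}
```

View pics/scene0.png

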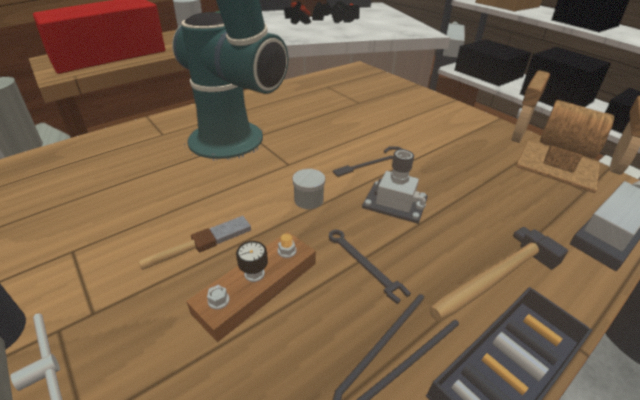

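View pics/side0.png

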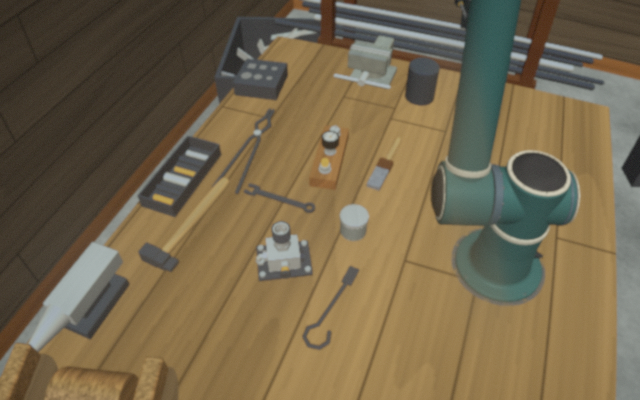

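Scene view: the gauge dial is at about (253,250), in the middle hole of the stand between the adaptor (287,242) and the blank (217,296). The coupler mouth is at about (403,155). Side view: dial at about (330,138), coupler at about (281,230), tin at (354,222).

Run:
```python
from h import *
cs=robot.get_calibration('scene');cd=robot.get_calibration('side')
for n,u,v in(('dial',(252,251),(330,138)),('mouth',(403,155),(281,230)),('adapt',(287,240),(326,161))):
    print(n,tri(cs,u,cd,v))
print(plane(cs,[(252,251)],94),plane(cd,[(330,138)],94))
print(plane(cs,[(403,155)],132),plane(cd,[(281,230)],132))
a,b=cv2.imread('pics/scene0.png'),cv2.imread('pics/side0.png')
t=[cv2.resize(i,(400,300),interpolation=cv2.INTER_CUBIC) for i in (a[210:310,190:323],a[140:225,355:468],b[110:210,280:413],b[205:290,230:343])]
cv2.imwrite('pics/z.png',np.vstack([np.hstack(t[:2]),np.hstack(t[2:])]))
```

```text
dial (array([ 513.6813874 , -196.85354429,   89.61338613]), np.float64(0.6553525960769206))
mouth (array([495.57028906, 176.67607047, 126.47653213]), np.float64(0.9154748916755892))
adapt (array([ 502.63838289, -125.8730058 ,   65.89268831]), np.float64(7.9077320092189245))
[[ 517.92391801 -198.47633672   94.        ]] [[ 511.81902239 -192.45149159   94.        ]]
[[501.59117091 169.35727865 132.        ]] [[493.11589747 180.28305325 132.        ]]
```

View pics/z.png

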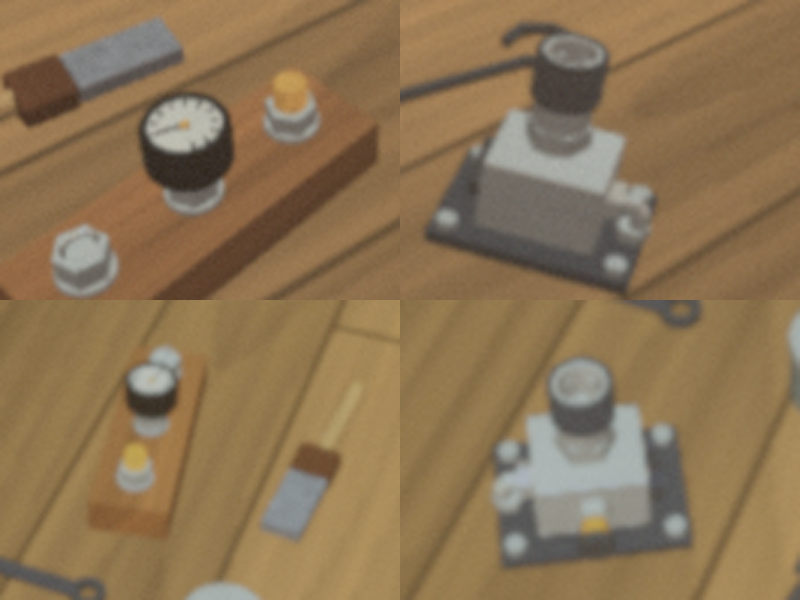

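Emit:
apply_moves(rows=[[0.2, -0.15, 0, -0.69, 0], [0.2, -0.15, 0, -0.69, 0], [0.2, -0.15, 0, -0.69, 0], [0.2, -0.15, 0, -0.69, 0], [0.2, -0.15, 0, -0.69, 0]])

```text
clock: 0.65
ee_pos: [368.3, -422.8, 249.4]
tcp_rot: [-0.0, 0.867, 0.499, 0.0]
ft_force: [0.9, -0.0, 0.0]
opening: 88.2
gripper_force: 0.0
```

```bash
cat >> h.py <<'E'
def go(P,yaw=None,s=None):
    "shift in tool axes (m) to TCP target P (mm); yaw of tool x in world (deg) -> turn"
    s=s or robot.observe(); Rt=q(s['tcp_rot']); d=Rt.inv().apply(np.array(P)-s['ee_pos'])/1000
    x=Rt.apply([1,0,0]); y=np.degrees(np.arctan2(x[1],x[0]))
    print('t',round(float(s['clock']),2),'at',np.round(s['ee_pos'],1),'yaw',round(y,2),'z',np.round(Rt.apply([0,0,1]),3),'F',np.round(s['ft_force'],1),'open',round(float(s['opening']),1))
    print('shift',np.round(d,4),'turn',None if yaw is None else round(float(-np.radians(yaw-y)),4))
E
python3 - <<'E'
from h import *
cs=robot.get_calibration('scene');cd=robot.get_calibration('side')
print(tri(cs,(251.5,251.5),cd,(330.2,136.9)),tri(cs,(403.9,154.2),cd,(281.1,227.7)))
bl=plane(cs,[(218,294)],68);ad=plane(cs,[(287,238)],72);ad2=plane(cd,[(325,162)],72);print(bl,ad,ad2)
go([514,-197,250],99)
E
```

```text
(array([ 514.63807274, -199.01761792,   91.0893254 ]), np.float64(2.2689021209854947)) (array([497.53558633, 174.31688763, 130.65351419]), np.float64(3.6396216191611885))
[[ 542.1954931  -274.90668942   68.        ]] [[ 507.77310797 -124.69682468   72.        ]] [[ 499.14164628 -118.83132405   72.        ]]
t 0.65 at [ 368.3 -422.8  249.4] yaw 59.83 z [-0.  0. -1.] F [ 0.9 -0.   0. ] open 88.2
shift [ 0.2684  0.0125 -0.0005] turn -0.6836
```

Emit:
apply_moves(rows=[[0.268, 0.012, 0, -0.74, 0], [0.268, 0.012, 0, -0.74, 0], [0.268, 0.012, 0, -0.74, 0], [0.268, 0.012, 0, -0.74, 0], [0.268, 0.012, 0, -0.74, 0]])

```text
clock: 1.15
ee_pos: [504.5, -213.0, 249.6]
tcp_rot: [0.0, 0.627, 0.779, -0.0]
ft_force: [1.0, 0.0, -0.1]
opening: 88.1
gripper_force: 0.0
```

Run:
```python
from h import *
go([514,-197,250],102); c=robot.get_calibration('wrist'); print(c['xyz'],q(c['attitude']).apply([0,0,1]))
print(proj(c,[[514.6,-199,94],[542,-275,68],[505,-123,72]]))
im,c=snap('wrist','wg'); go([514,-197,250],102)
```

```text
t 1.15 at [ 504.5 -213.   249.6] yaw 102.32 z [ 0. -0. -1.] F [ 1.   0.  -0.1] open 88.1
shift [ 0.0136  0.0127 -0.0004] turn 0.0055
[ 490.07937843 -148.86823744  384.66022335] [ 0.05519755 -0.25085035 -0.96645089]
[[336.88514974 173.32971114]
 [345.51120327 247.56016068]
 [344.43455609  82.52106452]]
t 1.2 at [ 508.  -206.9  249.6] yaw 102.83 z [ 0.003  0.005 -1.   ] F [2.1 3.7 0.1] open 88.3
shift [ 0.0083  0.008  -0.0003] turn 0.0145
```

View pics/wg.png

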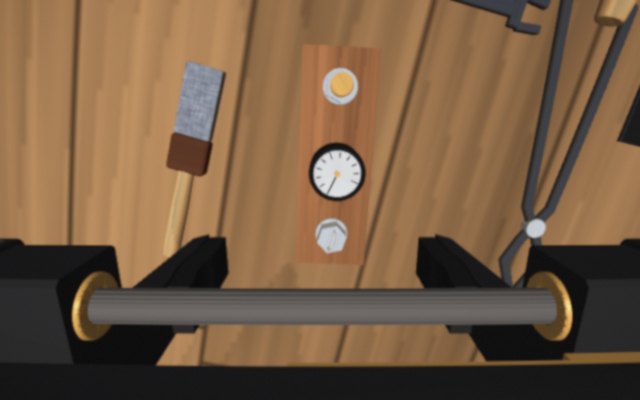

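The dial is at (337,172), where the estimate predicted it. Adaptor at (341,86), blank at (331,236). The stand's centre line runs from (342,45) to (331,263).

Run:
```python
from h import *
im=cv2.imread('pics/wg.png')
s=robot.observe()
# rebuild wrist calibration at picture time from the printed pose
c=robot.get_calibration('wrist'); c0=dict(c); c0['xyz']=np.array([490.07937843,-148.86823744,384.66022335])
z=np.array([0.05519755,-0.25085035,-0.96645089]); Rt=q([0,.627,.779,0]); Rc=q(s['tcp_rot']).inv()*q(c['attitude'])
A=(Rt*Rc).as_quat(); c0['attitude']=[A[3],A[0],A[1],A[2]]; print(q(c0['attitude']).apply([0,0,1]))
g=cv2.cvtColor(im,cv2.COLOR_BGR2GRAY)[130:215,300:375]
m=((g<60)*255).astype(np.uint8); k=max(cv2.findContours(m,0,2)[0],key=cv2.contourArea); (u,v),r=cv2.minEnclosingCircle(k); e=cv2.fitEllipse(k); u,v=e[0]; print(u+300,v+130,e[1])
print(plane(c0,[(u+300,v+130)],90), plane(c0,[(337,172)],94))
p=plane(c0,[(305,44),(380,47),(298,262),(363,264)],36);print(p,(p[0]+p[1])/2,(p[2]+p[3])/2,np.linalg.norm(p[0]-p[1]),np.linalg.norm(p[1]-p[3]))
d=(p[0]+p[1])/2-(p[2]+p[3])/2;print(np.degrees(np.arctan2(d[1],d[0])))
go([497,130,250],102)
```

```text
[ 0.05529813 -0.2507397  -0.96647386]
336.5040168762207 171.58978271484375 (54.95259094238281, 57.3463134765625)
[[ 514.28489746 -198.21579855   90.        ]] [[ 514.45515795 -197.80502286   94.        ]]
[[ 462.20800157  -93.94796976   36.        ]
 [ 532.40969188  -81.31263337   36.        ]
 [ 499.58188933 -315.74561043   36.        ]
 [ 570.93637565 -302.7851926    36.        ]] [497.30884673 -87.63030156  36.        ] [ 535.25913249 -309.26540152   36.        ] 71.32972065156692 224.79857618857991
99.7164522523948
t 1.2 at [ 508.  -206.9  249.6] yaw 102.83 z [ 0.003  0.005 -1.   ] F [2.1 3.7 0.1] open 88.3
shift [0.3309 0.064  0.0013] turn 0.0145
```

Emit:
apply_moves(rows=[[0.366, 0.072, 0, 0.045, 0], [0.366, 0.072, 0, 0.045, 0], [0.366, 0.072, 0, 0.045, 0], [0.366, 0.072, 0, 0.045, 0], [0.366, 0.072, 0, 0.045, 0]])

```text
clock: 1.7
ee_pos: [499.7, 36.6, 249.6]
tcp_rot: [0.0, 0.647, 0.762, 0.0]
ft_force: [0.4, 0.0, -0.6]
opening: 88.3
gripper_force: 0.0
```

Run:
```python
from h import *
go([497,165,250],99.7)
```

```text
t 1.7 at [499.7  36.6 249.6] yaw 99.34 z [ 0. -0. -1.] F [ 0.4  0.  -0.6] open 88.3
shift [ 0.1271  0.0182 -0.0004] turn -0.0063
```

Emit:
apply_moves(rows=[[0.12, 0.017, 0, -0.005, 0], [0.12, 0.017, 0, -0.005, 0], [0.12, 0.017, 0, -0.005, 0], [0.12, 0.017, 0, -0.005, 0], [0.12, 0.017, 0, -0.005, 0]])

```text
clock: 2.2
ee_pos: [497.2, 156.0, 249.4]
tcp_rot: [0.0, 0.644, 0.765, -0.001]
ft_force: [-0.5, 0.1, 0.0]
opening: 88.0
gripper_force: 0.0
```

Run:
```python
from h import *
go([497,175,250],99.7)
im,c=snap('wrist','wc');
import pickle; pickle.dump(c,open('wc.pkl','wb'))
print(proj(c,[[497.5,175,132],[514.4,-198,94]]))
```

```text
t 2.2 at [497.2 156.  249.4] yaw 99.75 z [-0.001 -0.001 -1.   ] F [-0.5  0.1  0. ] open 88.0
shift [ 0.0188  0.0031 -0.0006] turn 0.0008
[[326.9744598  173.2131655 ]
 [285.51078812 482.59883853]]
```

View pics/wc.png

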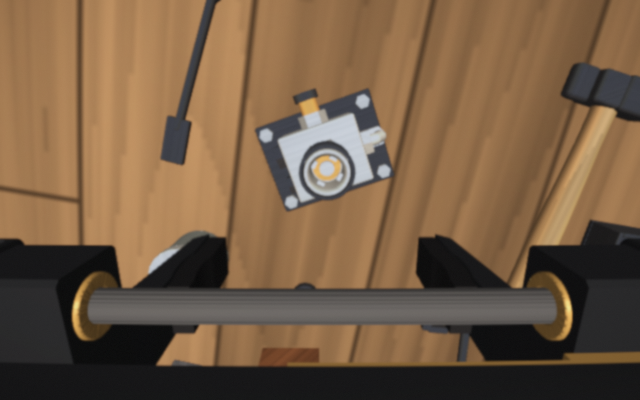

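Coupler mouth is at about (327,170), the foot plate's corners at about (255,130), (368,90), (395,178) and (288,211). I'll fit the ring properly.

Run:
```python
from h import *
import pickle; c=pickle.load(open('wc.pkl','rb'))
im=cv2.imread('pics/wc.png'); y0,x0=135,290
g=cv2.cvtColor(im[y0:205,x0:365],cv2.COLOR_BGR2GRAY)
# rim circle: radial edges from (327,170)
ctr=np.array([327,170.])
big=cv2.cvtColor(im,cv2.COLOR_BGR2GRAY).astype(np.float32)
for name,lo,hi,sg in(('dark->bright(rim outer)',18,32,-1),('outer sleeve',22,34,1)):
    pts=[]
    for a in np.radians(np.arange(0,360,5)):
        r=np.arange(lo,hi,.5); P=ctr+np.c_[np.cos(a)*r,np.sin(a)*r]
        v=cv2.remap(big,P[:,0].astype(np.float32)[None],P[:,1].astype(np.float32)[None],1)[0]
        k=np.argmax(sg*np.gradient(v)); pts.append(P[k])
    pts=np.array(pts,np.float32); e=cv2.fitEllipse(pts)
    print(name,np.round(e[0],1),np.round(e[1],1))
    for z in(126,132,138): print(z,np.round(plane(c,[e[0]],z)[0],1), 'diam',np.mean(e[1])*np.linalg.norm(plane(c,[e[0]],z)-plane(c,[np.array(e[0])+[1,0]],z)))
p=plane(c,[(255,130),(368,90),(395,178),(288,211)],10);print(np.round(p,1),p.mean(0))
cv2.imwrite('pics/wcz.png',cv2.resize(im[70:230,230:410],None,fx=4,fy=4,interpolation=cv2.INTER_CUBIC)[:600])
```

```text
dark->bright(rim outer) [326.7 171.9] [46.7 47. ]
126 [497.4 174.9 126. ] diam 35.970739261695904
132 [497.2 175.9 132. ] diam 35.13536917647659
138 [496.9 177.  138. ] diam 34.2999990912575
outer sleeve [326.7 170.9] [55.9 60.1]
126 [497.2 175.7 126. ] diam 44.51439834470441
132 [497.  176.7 132. ] diam 43.480613732491385
138 [496.7 177.7 138. ] diam 42.4468291202816
[[418.4 186.5  10. ]
 [530.4 247.5  10. ]
 [579.2 160.3  10. ]
 [466.7 102.   10. ]] [498.68491652 174.08762107  10.        ]
```

View pics/wcz.png

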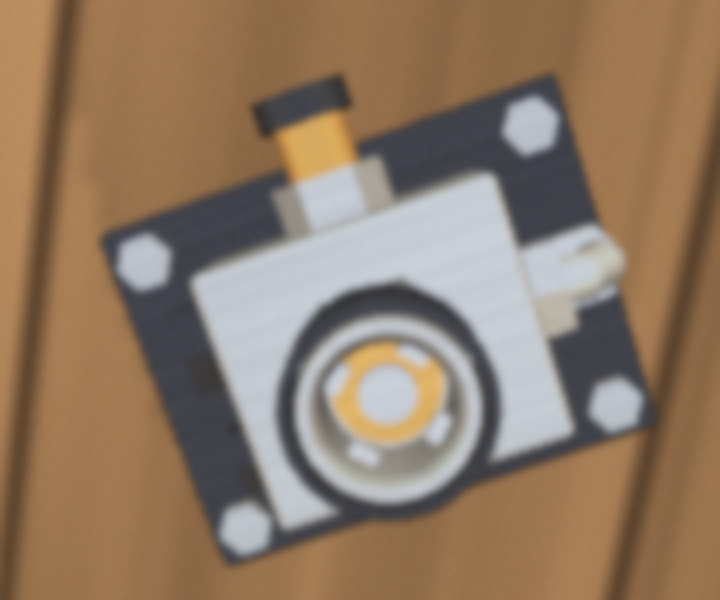

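The coupler's rim measures 36 mm across at z≈126–130, so its axis is at about (497.2,175.3). Next I go down around the sleeve.

Emit:
apply_moves(rows=[[0.019, 0.003, 0, 0, 0], [0.019, 0.003, 0.04, 0, 0], [0.019, 0.003, 0.08, 0, 0], [0.019, 0.003, 0.12, 0, 0], [0.019, 0.003, 0.12, 0, 0]])

```text
clock: 2.75
ee_pos: [492.5, 172.2, 123.8]
tcp_rot: [-0.003, 0.646, 0.763, -0.005]
ft_force: [-0.2, 0.0, -1.1]
opening: 88.1
gripper_force: 0.0
```

Run:
```python
from h import *
go([497.2,175.3,107],99.7)
```

```text
t 2.75 at [492.5 172.2 123.8] yaw 99.54 z [-0.012 -0.004 -1.   ] F [-0.2  0.  -1.1] open 88.1
shift [0.0023 0.0053 0.0168] turn -0.0028
```

Emit:
apply_moves(rows=[[0, 0, 0.01, 0, 0], [0, 0, 0.01, 0, 0], [0, 0, 0.01, 0, 0]])

```text
clock: 3.05
ee_pos: [498.8, 175.4, 121.7]
tcp_rot: [0.001, 0.645, 0.764, 0.001]
ft_force: [1.2, 0.8, 0.8]
opening: 88.1
gripper_force: 0.0
```

Run:
```python
from h import *
go([497.2,175.3,107],99.7)
```

```text
t 3.05 at [498.8 175.4 121.7] yaw 99.64 z [ 0.003  0.001 -1.   ] F [1.2 0.8 0.8] open 88.1
shift [ 0.0001 -0.0016  0.0147] turn -0.001
```

Emit:
apply_moves(rows=[[0, -0.0015, 0.0145, 0, 0], [0, -0.0015, 0.0145, 0, 0], [0, -0.0015, 0.0145, 0, 1], [0, -0.0015, 0.0145, 0, 1], [0, -0.0015, 0.0145, 0, 1]])

```text
clock: 3.55
ee_pos: [495.9, 175.3, 105.5]
tcp_rot: [0.0, 0.645, 0.764, 0.0]
ft_force: [0.4, -0.4, -0.2]
opening: 66.3
gripper_force: 0.0
```

Emit:
apply_moves(rows=[[0, 0, 0, 0, 1], [0, 0, 0, 0, 1], [0, 0, 0, 0, 1]])

```text
clock: 3.85
ee_pos: [497.5, 175.5, 105.6]
tcp_rot: [0.001, 0.645, 0.764, 0.002]
ft_force: [7.4, 1.7, -10.3]
opening: 42.3
gripper_force: 25.8
```

Emit:
apply_moves(rows=[[0, 0, 0, 0, 1], [0, 0, 0, 0, 1]])

```text
clock: 4.05
ee_pos: [497.4, 175.5, 105.5]
tcp_rot: [0.001, 0.645, 0.764, 0.002]
ft_force: [5.3, 1.2, -4.0]
opening: 42.1
gripper_force: 30.0
```

Emit:
apply_moves(rows=[[0, 0, 0.001, 0, 1], [0, 0, 0.002, 0, 1], [0, 0, 0.003, 0, 1], [0, 0, 0.004, 0, 1], [0, 0, 0.004, 0, 1]])

```text
clock: 4.55
ee_pos: [497.5, 175.5, 103.2]
tcp_rot: [0.001, 0.645, 0.764, 0.001]
ft_force: [1.1, -0.9, 8.5]
opening: 41.9
gripper_force: 30.0
```

Emit:
apply_moves(rows=[[0, 0, 0.001, 0, 1], [0, 0, 0.002, 0, 1], [0, 0, 0.003, 0, 1], [0, 0, 0.004, 0, 1], [0, 0, 0.004, 0, 1]])

```text
clock: 5.05
ee_pos: [497.4, 175.5, 97.3]
tcp_rot: [0.001, 0.645, 0.764, 0.002]
ft_force: [9.0, 1.3, -7.7]
opening: 41.8
gripper_force: 30.0
```

Emit:
apply_moves(rows=[[0, 0, 0.001, 0, 1], [0, 0, 0.002, 0, 1], [0, 0, 0.002, 0, 1]])

```text
clock: 5.35
ee_pos: [497.5, 175.5, 96.8]
tcp_rot: [0.001, 0.645, 0.764, 0.001]
ft_force: [3.3, 0.0, 7.2]
opening: 41.7
gripper_force: 30.0
```

Emit:
apply_moves(rows=[[0, 0, 0.001, 0, 1], [0, 0, 0.001, 0, 1]])

```text
clock: 5.55
ee_pos: [497.5, 175.5, 96.7]
tcp_rot: [0.001, 0.645, 0.764, 0.001]
ft_force: [1.2, -0.8, 13.5]
opening: 42.1
gripper_force: 30.0
```

Emit:
apply_moves(rows=[[0, 0, -0.0015, 0, 1], [0, 0, -0.0015, 0, 0], [0, 0, -0.0015, 0, 0], [0, 0, -0.0015, 0, 0], [0, 0, -0.0015, 0, 0]])

```text
clock: 6.05
ee_pos: [494.7, 174.9, 94.9]
tcp_rot: [-0.001, 0.645, 0.764, -0.001]
ft_force: [0.3, -0.5, 1.0]
opening: 71.7
gripper_force: 0.0
```

Emit:
apply_moves(rows=[[0, 0, 0, 0, 0], [0, 0, -0.04, 0, 0], [0, 0, -0.08, 0, 0], [0, 0, -0.12, 0, 0], [0, 0, -0.15, 0, 0]])

```text
clock: 6.55
ee_pos: [496.2, 175.4, 248.4]
tcp_rot: [0.001, 0.645, 0.764, 0.001]
ft_force: [0.6, 0.0, 0.3]
opening: 88.5
gripper_force: 0.0
```

Emit:
apply_moves(rows=[[-0.02, 0, 0, 0, 0], [-0.02, 0, 0, 0, 0], [-0.02, 0, 0, 0, 0]])

```text
clock: 6.85
ee_pos: [498.6, 155.3, 245.2]
tcp_rot: [-0.0, 0.645, 0.764, -0.0]
ft_force: [0.1, -0.9, -0.3]
opening: 88.1
gripper_force: 0.0
```

Run:
```python
from h import *
im,c=snap('wrist','wc2'); print(proj(c,[[497,175,128]]))
go([514.4,-198,170],99.7)
cv2.imwrite('pics/wc2z.png',cv2.resize(im[70:230,230:410,::-1],None,fx=3,fy=3,interpolation=cv2.INTER_CUBIC))
```

```text
[[324.55666357 172.13097673]]
t 6.9 at [498.3 155.5 244.7] yaw 99.65 z [-0.002  0.    -1.   ] F [-0.1  0.3 -0.7] open 88.1
shift [-0.3512 -0.0433  0.0747] turn -0.0008
```

View pics/wc2z.png

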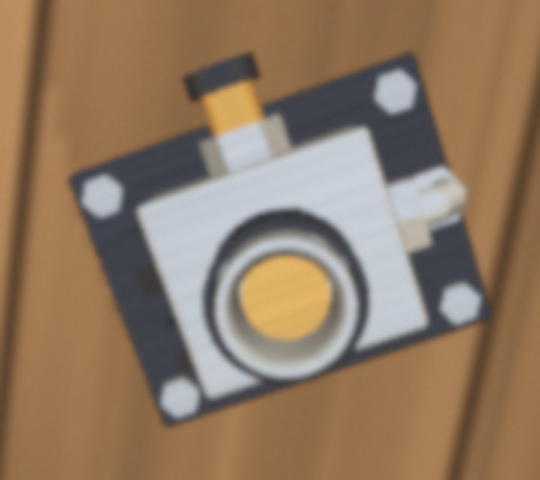

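Coupler is at (325,172). The sleeve stays back and the bore is clear with the dogs gone. Next, the gauge.

Emit:
apply_moves(rows=[[-0.351, -0.043, 0.05, 0, 0], [-0.351, -0.043, 0.05, 0, 0], [-0.351, -0.043, 0.05, 0, 0], [-0.351, -0.043, 0.05, 0, 0], [-0.351, -0.043, 0.05, 0, 0]])

```text
clock: 7.4
ee_pos: [510.0, -92.9, 209.3]
tcp_rot: [-0.001, 0.645, 0.764, -0.0]
ft_force: [0.2, -0.2, -1.3]
opening: 88.3
gripper_force: 0.0
```

Emit:
apply_moves(rows=[[-0.1, -0.011, 0.015, 0, 0], [-0.1, -0.011, 0.015, 0, 0], [-0.1, -0.011, 0.015, 0, 0], [-0.1, -0.011, 0.015, 0, 0]])

```text
clock: 7.8
ee_pos: [515.9, -192.5, 194.1]
tcp_rot: [-0.002, 0.646, 0.763, -0.0]
ft_force: [-0.5, 0.9, 0.2]
opening: 88.3
gripper_force: 0.0
```

Run:
```python
from h import *
go([514.4,-198,71],99.7)
im,c=snap('wrist','wg2'); print(proj(c,[[514.4,-198,94]]))
g=cv2.cvtColor(im,cv2.COLOR_RGB2GRAY); hs=cv2.cvtColor(im,cv2.COLOR_RGB2HSV)
m=((g>150)&(hs[...,1]<60)).astype(np.uint8)*255; m[240:]=0
m=cv2.morphologyEx(m,3,np.ones((9,9),np.uint8))
for k in cv2.findContours(m,0,2)[0]:
    if cv2.contourArea(k)>300:
        e=cv2.fitEllipse(k); print(np.round(e[0],1),np.round(e[1],1),np.round(plane(c,[e[0]],94),1))
```

```text
t 7.8 at [ 515.9 -192.5  194.1] yaw 99.53 z [-0.003  0.002 -1.   ] F [-0.5  0.9  0.2] open 88.3
shift [-0.0055 -0.0021  0.1231] turn -0.003
[[319.19703468 210.80173475]]
[319.1 211.7] [52.3 55.4] [[ 514.4 -198.7   94. ]]
[159.5 125.9] [38.6 74.7] [[ 397.5 -156.4   94. ]]
[320.4 104.5] [40.6 42.1] [[ 503.2 -124.9   94. ]]
```

Emit:
apply_moves(rows=[[-0.003, -0.002, 0.03, 0, 0], [-0.003, -0.002, 0.07, 0, 0], [-0.003, -0.002, 0.07, 0, 0], [-0.003, -0.002, 0.07, 0, 0]])

```text
clock: 8.25
ee_pos: [514.7, -193.5, 125.4]
tcp_rot: [-0.001, 0.644, 0.765, -0.0]
ft_force: [0.6, 0.1, 0.6]
opening: 88.2
gripper_force: 0.0
```

Run:
```python
from h import *
go([514.4,-198.4,71],99.7)
```

```text
t 8.25 at [ 514.7 -193.5  125.4] yaw 99.81 z [-0.002  0.001 -1.   ] F [0.6 0.1 0.6] open 88.2
shift [-0.0048 -0.001   0.0544] turn 0.0018
```

Emit:
apply_moves(rows=[[-0.005, -0.001, 0, 0, 0], [-0.005, -0.001, 0.03, 0, 0], [-0.005, -0.001, 0.053, 0, 0], [-0.005, -0.001, 0.053, 0, 0], [-0.005, -0.001, 0.053, 0, 0]])

```text
clock: 8.75
ee_pos: [516.1, -201.0, 74.3]
tcp_rot: [0.001, 0.645, 0.764, 0.0]
ft_force: [0.4, -0.9, -0.2]
opening: 88.0
gripper_force: 0.0
```

Emit:
apply_moves(rows=[[0, 0, 0, 0, 1], [0, 0, 0, 0, 1], [0, 0, 0, 0, 1], [0, 0, 0, 0, 1], [0, 0, 0, 0, 1]])

```text
clock: 9.25
ee_pos: [515.2, -200.7, 73.0]
tcp_rot: [0.0, 0.645, 0.764, 0.0]
ft_force: [-1.0, -0.2, 1.6]
opening: 50.4
gripper_force: 0.0
```

Emit:
apply_moves(rows=[[0, 0, 0, 0, 1], [0, 0, 0, 0, 1]])

```text
clock: 9.45
ee_pos: [515.2, -200.7, 73.0]
tcp_rot: [0.0, 0.645, 0.764, 0.0]
ft_force: [-0.5, -0.7, 3.2]
opening: 49.4
gripper_force: 30.0
```

Emit:
apply_moves(rows=[[0, 0, -0.01, 0, 1], [0, 0, -0.03, 0, 1], [0, 0, -0.07, 0, 1], [0, 0, -0.11, 0, 1], [0, 0, -0.15, 0, 1]])

```text
clock: 9.95
ee_pos: [514.1, -200.2, 223.5]
tcp_rot: [-0.001, 0.645, 0.764, -0.0]
ft_force: [0.8, -0.1, -3.5]
opening: 49.1
gripper_force: 30.0
```

Emit:
apply_moves(rows=[[0, 0, 0, 0, 1], [0, 0, 0, 0, 1], [0, 0, 0, 0, 1], [0, 0, 0, 0, 1]])

```text
clock: 10.35
ee_pos: [513.4, -199.9, 219.8]
tcp_rot: [-0.002, 0.645, 0.764, -0.001]
ft_force: [0.4, 0.2, -2.9]
opening: 49.2
gripper_force: 30.0
```

Run:
```python
from h import *
s=robot.observe()
im,c=snap('wrist','wl'); cv2.imwrite('pics/wlz.png',im[...,::-1])
g=cv2.cvtColor(im,cv2.COLOR_RGB2GRAY); hs=cv2.cvtColor(im,cv2.COLOR_RGB2HSV)
m=((g>150)&(hs[...,1]<60)).astype(np.uint8)*255
m=cv2.morphologyEx(m,3,np.ones((9,9),np.uint8))
zt=s['ee_pos'][2]+8+15
for k in cv2.findContours(m,0,2)[0]:
    if cv2.contourArea(k)>600:
        e=cv2.fitEllipse(k); p=plane(c,[e[0]],zt)[0]; print(np.round(e[0],1),np.round(e[1],1),np.round(p,1),np.round(q(s['tcp_rot']).inv().apply(p-s['ee_pos']),1))
go([497.4,173,222],99.7)
```

```text
[321.7 264.4] [ 52.  107.8] [ 511.1 -188.5  242.8] [ 11.7  -0.4 -23. ]
[325.5  97. ] [37.8 39.1] [ 502.7 -131.5  242.8] [ 69.3   0.9 -22.8]
[174.5 117.9] [42.9 91.4] [ 455.8 -145.9  242.8] [ 63.  -47.8 -22.6]
t 10.4 at [ 513.6 -200.   220. ] yaw 99.68 z [-0.004  0.002 -1.   ] F [ 0.5  0.2 -3.3] open 49.3
shift [ 0.3704  0.0467 -0.0012] turn -0.0003
```

View pics/wlz.png

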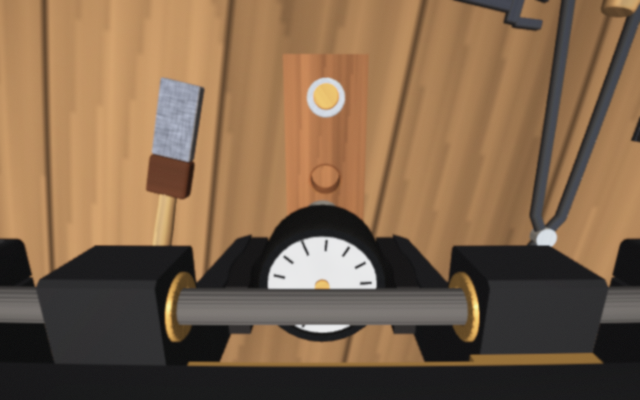

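The gauge is held upright and clear of the stand, and the dial's hub is at (321.5,285). The other two fittings haven't moved.

Run:
```python
from h import *
s=robot.observe(); c=robot.get_calibration('wrist')
p=plane(c,[(321.5,285)],s['ee_pos'][2]+23)[0]; print(p,q(s['tcp_rot']).inv().apply(p-s['ee_pos']))
```

```text
[ 512.64903119 -196.66937529  243.04537378] [  3.5201495   -0.49744099 -22.98916255]
```

Emit:
apply_moves(rows=[[0.24, 0.03, 0, 0, 1], [0.24, 0.03, 0, 0, 1], [0.24, 0.03, 0, 0, 1], [0.24, 0.03, 0, 0, 1], [0.24, 0.03, 0, 0, 1]])

```text
clock: 10.9
ee_pos: [503.0, 43.2, 221.3]
tcp_rot: [-0.001, 0.645, 0.764, -0.001]
ft_force: [1.1, 0.3, -3.0]
opening: 49.2
gripper_force: 30.0
```

Run:
```python
from h import *
go([497.4,173,222],99.7)
```

```text
t 10.9 at [503.   43.2 221.3] yaw 99.7 z [-0.002  0.    -1.   ] F [ 1.1  0.3 -3. ] open 49.2
shift [ 0.1289  0.0164 -0.0007] turn 0.0
```

Emit:
apply_moves(rows=[[0.04, 0.005, 0, 0, 1], [0.08, 0.01, 0, 0, 1], [0.11, 0.014, 0, 0, 1], [0.128, 0.016, 0, 0, 1], [0.128, 0.016, 0, 0, 1]])

```text
clock: 11.4
ee_pos: [497.5, 171.9, 221.2]
tcp_rot: [-0.001, 0.644, 0.765, -0.001]
ft_force: [-0.2, -0.4, -3.4]
opening: 49.0
gripper_force: 30.0
```

Emit:
apply_moves(rows=[[0, 0, 0, 0, 1], [0, 0, 0, 0, 1]])

```text
clock: 11.6
ee_pos: [498.2, 168.9, 221.9]
tcp_rot: [-0.0, 0.645, 0.764, -0.001]
ft_force: [0.3, -0.8, -3.1]
opening: 49.3
gripper_force: 30.0
```

Run:
```python
from h import *
go([497.9,172.5,222],99.7)
a,ca=snap('scene','sc1'); b,cb=snap('side','sd1')
print(proj(ca,[[497.3,175.3,128],[497.3,175.3,160]]),proj(cb,[[497.3,175.3,128],[497.3,175.3,160]]))
A=cv2.resize(a[70:210,340:460,::-1],None,fx=3,fy=3,interpolation=2);B=cv2.resize(b[130:270,220:340,::-1],None,fx=3,fy=3,interpolation=2)
cv2.imwrite('pics/pre.png',np.hstack([A,B]))
```

```text
t 11.6 at [498.2 168.9 221.9] yaw 99.65 z [-0.001 -0.001 -1.   ] F [ 0.3 -0.8 -3.1] open 49.3
shift [ 0.0036  0.0003 -0.0001] turn -0.0009
[[403.07583757 154.87910847]
 [405.50286442 141.39951437]] [[280.30532715 228.96582045]
 [279.39412312 219.93461063]]
```

View pics/pre.png

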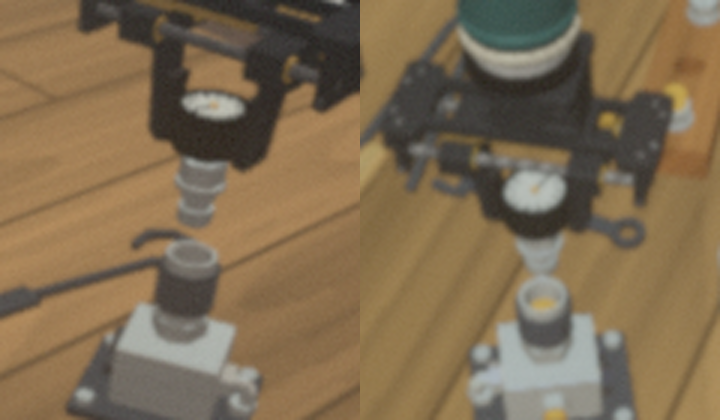

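The nose hangs just above the mouth in both views: scene nose end at about (405,144), coupler axis at about (405,141). I'll correct +3.6 mm along tool x and lower it.

Emit:
apply_moves(rows=[[0.0036, 0.0003, 0.006, 0, 1], [0.0036, 0.0003, 0.013, 0, 1], [0.0036, 0.0003, 0.013, 0, 1], [0.0036, 0.0003, 0.013, 0, 1]])

```text
clock: 12.1
ee_pos: [497.8, 173.2, 209.1]
tcp_rot: [-0.0, 0.645, 0.764, -0.001]
ft_force: [0.1, 0.4, -3.2]
opening: 49.6
gripper_force: 30.0
```

Emit:
apply_moves(rows=[[0, 0, 0, 0, 1]])

```text
clock: 12.2
ee_pos: [498.3, 173.4, 209.7]
tcp_rot: [0.0, 0.645, 0.764, 0.0]
ft_force: [0.9, 1.4, -2.7]
opening: 49.4
gripper_force: 30.0
```

Run:
```python
from h import *
go([497.9,172.5,205],99.7)
```

```text
t 12.2 at [498.3 173.4 209.7] yaw 99.68 z [ 0.  0. -1.] F [ 0.9  1.4 -2.7] open 49.4
shift [-0.0009 -0.0005  0.0047] turn -0.0004
```

Emit:
apply_moves(rows=[[-0.0009, -0.0005, 0.003, 0, 1], [-0.0009, -0.0005, 0.006, 0, 1], [-0.0009, -0.0005, 0.009, 0, 1], [-0.0009, -0.0005, 0.012, 0, 1], [-0.0009, -0.0005, 0.012, 0, 1]])

```text
clock: 12.7
ee_pos: [497.4, 172.4, 197.0]
tcp_rot: [-0.0, 0.645, 0.764, -0.0]
ft_force: [0.2, 0.5, -3.2]
opening: 49.2
gripper_force: 30.0
```

Emit:
apply_moves(rows=[[0, 0, 0.002, 0, 1], [0, 0, 0.004, 0, 1], [0, 0, 0.006, 0, 1], [0, 0, 0.006, 0, 1]])

```text
clock: 13.1
ee_pos: [497.6, 172.4, 191.3]
tcp_rot: [-0.0, 0.645, 0.764, -0.0]
ft_force: [-1.0, -0.4, -3.5]
opening: 49.3
gripper_force: 30.0
```

Emit:
apply_moves(rows=[[0, 0, 0.002, 0, 1], [0, 0, 0.004, 0, 1], [0, 0, 0.004, 0, 1]])

```text
clock: 13.4
ee_pos: [497.9, 172.7, 187.6]
tcp_rot: [-0.0, 0.645, 0.764, 0.0]
ft_force: [0.3, 1.0, -3.5]
opening: 49.2
gripper_force: 30.0
```

Emit:
apply_moves(rows=[[0, 0, 0.002, 0, 1], [0, 0, 0.004, 0, 1], [0, 0, 0.005, 0, 1], [0, 0, 0.005, 0, 1]])

```text
clock: 13.8
ee_pos: [497.8, 172.5, 182.4]
tcp_rot: [-0.0, 0.645, 0.764, -0.0]
ft_force: [0.4, 0.8, -4.4]
opening: 49.2
gripper_force: 30.0
```

Emit:
apply_moves(rows=[[0, 0, 0.002, 0, 1], [0, 0, 0.004, 0, 1], [0, 0, 0.004, 0, 1]])

```text
clock: 14.1
ee_pos: [497.8, 172.5, 178.4]
tcp_rot: [-0.0, 0.645, 0.764, -0.0]
ft_force: [0.3, 1.0, -4.0]
opening: 49.0
gripper_force: 30.0
```

Emit:
apply_moves(rows=[[0, 0, 0.002, 0, 1], [0, 0, 0.003, 0, 1], [0, 0, 0.003, 0, 1]])

```text
clock: 14.4
ee_pos: [497.8, 172.5, 175.5]
tcp_rot: [-0.0, 0.645, 0.764, -0.0]
ft_force: [0.4, 2.0, -3.7]
opening: 49.3
gripper_force: 30.0
```

Emit:
apply_moves(rows=[[0, 0, 0.001, 0, 1], [0, 0, 0.002, 0, 1], [0, 0, 0.002, 0, 1]])

```text
clock: 14.7
ee_pos: [498.0, 172.6, 174.4]
tcp_rot: [0.0, 0.645, 0.764, 0.0]
ft_force: [-0.8, 0.3, 1.7]
opening: 49.3
gripper_force: 30.0
```

Emit:
apply_moves(rows=[[0, 0, 0.001, 0, 1], [0, 0, 0.002, 0, 1], [0, 0, 0.002, 0, 1]])

```text
clock: 15.0
ee_pos: [498.1, 172.8, 173.6]
tcp_rot: [0.0, 0.645, 0.764, 0.0]
ft_force: [-4.6, -0.9, 9.2]
opening: 49.3
gripper_force: 30.0
```

Emit:
apply_moves(rows=[[0, 0, 0.001, 0, 1], [0, 0, 0.002, 0, 1], [0, 0, 0.002, 0, 1]])

```text
clock: 15.3
ee_pos: [498.1, 172.6, 170.9]
tcp_rot: [0.0, 0.645, 0.764, 0.0]
ft_force: [-3.3, 0.9, 4.2]
opening: 49.2
gripper_force: 30.0
```

Emit:
apply_moves(rows=[[0, 0, 0.001, 0, 1], [0, 0, 0.002, 0, 1], [0, 0, 0.002, 0, 1]])

```text
clock: 15.6
ee_pos: [498.1, 172.7, 168.8]
tcp_rot: [0.0, 0.645, 0.764, 0.0]
ft_force: [-3.2, 1.1, 4.9]
opening: 49.4
gripper_force: 30.0
```

Emit:
apply_moves(rows=[[0, 0, 0.001, 0, 1], [0, 0, 0.0015, 0, 1], [0, 0, 0.0015, 0, 1]])

```text
clock: 15.9
ee_pos: [498.2, 172.8, 167.9]
tcp_rot: [0.0, 0.645, 0.764, 0.001]
ft_force: [-3.3, 1.0, 9.0]
opening: 49.3
gripper_force: 30.0
```

Emit:
apply_moves(rows=[[0, 0, 0.001, 0, 1], [0, 0, 0.001, 0, 1], [0, 0, 0.001, 0, 1]])

```text
clock: 16.2
ee_pos: [498.2, 172.9, 167.8]
tcp_rot: [0.0, 0.645, 0.764, 0.001]
ft_force: [-6.2, 0.6, 13.8]
opening: 49.1
gripper_force: 30.0
```

Emit:
apply_moves(rows=[[0, 0, 0.001, 0, 1], [0, 0, 0.0015, 0, 1], [0, 0, 0.0015, 0, 1]])

```text
clock: 16.5
ee_pos: [498.3, 173.0, 167.7]
tcp_rot: [0.0, 0.645, 0.764, 0.001]
ft_force: [-9.7, -0.8, 21.8]
opening: 49.6
gripper_force: 30.0
```

Run:
```python
from h import *
a,ca=snap('scene','sc2'); b,cb=snap('side','sd2')
A=cv2.resize(a[100:210,355:455,::-1],None,fx=4,fy=4,interpolation=2);B=cv2.resize(b[175:285,230:330,::-1],None,fx=4,fy=4,interpolation=2)
cv2.imwrite('pics/post.png',np.hstack([A,B]))
go([498,172.5,167],99.7)
```

```text
t 16.6 at [498.2 173.  167.7] yaw 99.68 z [ 0.001  0.001 -1.   ] F [-9.7 -0.5 20.9] open 49.0
shift [-0.0004 -0.0003  0.0007] turn -0.0003
```

View pics/post.png

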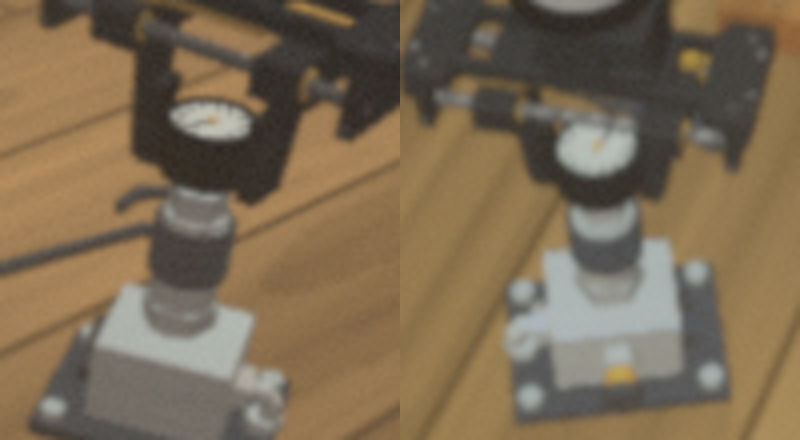

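The plug sits with its flange at the sleeve's top edge (scene crop at about (193,205)). I'll check the sleeve height by comparing profiles along the coupler axis between pictures.

Run:
```python
from h import *
c=robot.get_calibration('scene');d=robot.get_calibration('side')
zs=np.arange(80,137,3.)
for n,cc,fs in(('scene',c,('scene0','sc1','sc2')),('side',d,('side0','sd1','sd2'))):
    P=proj(cc,[[497.3,175.3,z] for z in zs]); # axis points; front surface is offset toward camera
    v=np.array(cc['xyz'])[:2]-[497.3,175.3]; v=v/np.linalg.norm(v)*21.5
    P=proj(cc,[[497.3+v[0],175.3+v[1],z] for z in zs]).astype(np.float32)
    print(n,zs.astype(int))
    for f in fs:
        g=cv2.GaussianBlur(cv2.imread(f'pics/{f}.png',0),(0,0),.7); print(f,cv2.remap(g,P[:,0][None],P[:,1][None],1)[0])
```

```text
scene [ 80  83  86  89  92  95  98 101 104 107 110 113 116 119 122 125 128 131
 134]
scene0 [111 115 112 108 107 104  93  77  69  66  65  64  66  66  67  67  70  93
 116]
sc1 [113 115 111  99  82  69  66  67  67  67  66  66  66  69  80  97 110 120
 126]
sc2 [116 117 113 110 109 106  94  76  68  67  65  65  66  65  66  67  70  86
 111]
side [ 80  83  86  89  92  95  98 101 104 107 110 113 116 119 122 125 128 131
 134]
side0 [149 147 146 146 144 140 132 120 104  92  85  82  82  82  82  83  88  99
 116]
sd1 [148 145 143 138 124 107  94  86  83  81  81  81  82  85  92 106 122 138
 150]
sd2 [150 148 148 148 145 141 133 120 103  90  84  82  82  82  82  82  86  97
 114]
```

The sleeve profile now matches the original forward one, and clearly differs from the pulled-back one, so it is locked. I'll unload, release and retreat.

Emit:
apply_moves(rows=[[0, 0, -0.002, 0, 1], [0, 0, -0.004, 0, 1], [0, 0, -0.004, 0, 1]])

```text
clock: 16.9
ee_pos: [498.1, 172.8, 168.6]
tcp_rot: [0.0, 0.645, 0.764, 0.0]
ft_force: [-2.5, 1.2, 6.6]
opening: 49.5
gripper_force: 30.0
```

Emit:
apply_moves(rows=[[0, 0, 0, 0, 0], [0, 0, 0, 0, 0], [0, 0, 0, 0, 0], [0, 0, 0, 0, 0], [0, 0, 0, 0, 0]])

```text
clock: 17.4
ee_pos: [497.8, 172.3, 167.3]
tcp_rot: [-0.0, 0.645, 0.764, -0.0]
ft_force: [-1.0, -0.3, -0.4]
opening: 86.6
gripper_force: 0.0
```

Emit:
apply_moves(rows=[[0, 0, -0.03, 0, 0], [0, 0, -0.07, 0, 0], [0, 0, -0.1, 0, 0], [0, 0, -0.1, 0, 0], [0, 0, -0.1, 0, 0]])

```text
clock: 17.9
ee_pos: [498.3, 172.6, 268.3]
tcp_rot: [0.001, 0.645, 0.764, 0.001]
ft_force: [0.2, -0.3, -0.2]
opening: 87.8
gripper_force: 0.0
```

Run:
```python
from h import *
go([498,172.5,167],99.7)
c=robot.get_calibration('scene'); a,_=snap('scene','sc3'); b,_=snap('side','sd3')
zs=np.arange(80,137,3.); v=np.array(c['xyz'])[:2]-[497.3,175.3]; v=v/np.linalg.norm(v)*21.5
P=proj(c,[[497.3+v[0],175.3+v[1],z] for z in zs]).astype(np.float32)
g=cv2.GaussianBlur(cv2.imread('pics/sc3.png',0),(0,0),.7); print(cv2.remap(g,P[:,0][None],P[:,1][None],1)[0])
A=cv2.resize(a[:,150:470,::-1],(400,500));B=cv2.resize(b[100:300,220:380,::-1],(400,500),interpolation=2)
cv2.imwrite('pics/fin.png',np.hstack([A,B]))
```

```text
t 17.9 at [498.3 172.6 268.3] yaw 99.68 z [ 0.002  0.    -1.   ] F [ 0.2 -0.3 -0.2] open 87.8
shift [-0.     -0.0005  0.1013] turn -0.0003
[112 114 111 108 107 103  92  76  66  67  66  66  66  65  65  67  72  93
 116]
```

View pics/fin.png

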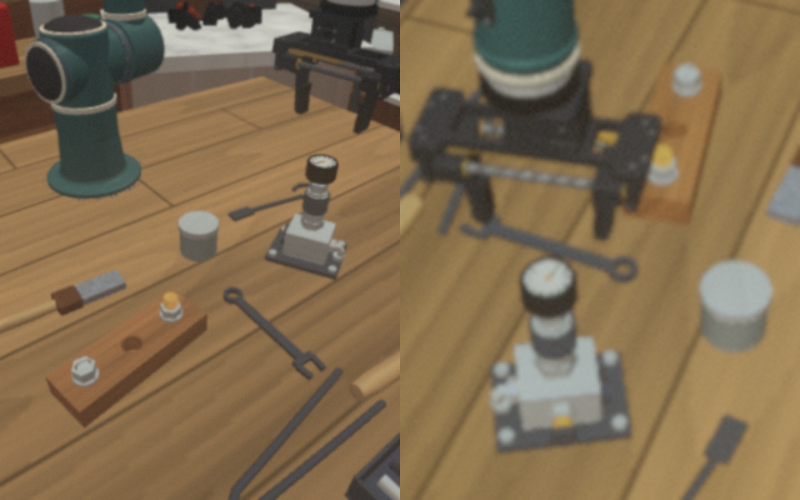

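The gauge stands upright in the coupler (scene crop at (321,170)) with the sleeve forward. The gripper is clear and the other items haven't moved.

```bash
python3 -c "
from bench import robot; print(robot.finish_job())"
```

```text
the job is handed in; nothing more can be done
None
```

The gauge is plugged fully home in the coupler with the sleeve sprung forward flush, the gripper is clear, nothing else was moved, and the job was handed in at about 18 s.

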